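Clear the trimming nest and hold its spring jaw open at the size pointer

TASK

Get the trimming nest ready for the next nylon block: with the wooden-handled scraper block, not with your fingers, sweep all five nylon stubs off the nest's bed into the card tray tucked beside it, and put the scraper back down on the bench clear of the tray. Then draw the spring jaw back by its bow handle until the line on the jaw meets the tip of the size pointer, and finish holding it there by the handle, without letting go, so that a colleague can drop the block in. Leave the loose nylon block, the side cutters and the tape roll where they are.

Things in the scene. Friction and masses are not known exactly. Their poses are not given: they have to be found in the camera images.
- trim_nest: Trimming nest bolted to the bench: grey cast foot 74 mm wide (y), steel bed on it that overhangs the foot by 17 mm on both sides. Origin: on the bench, below the middle of the swept area; x along the jaws' travel towards the fixed jaw, y across, z up. An end bracket at x = -142 to -129 mm is 64 mm high; 11 mm high rails lie beside the spring jaw on the bed, y = 41 to 51 mm on both sides.
- bed_mid (a point): Middle of the swept area of the bed, on its top 39 mm above the bench, straight above the nest's origin. The area reaches 54 mm to both sides in the nest's y, where it is open, and 37 mm both ways in x, to the face of the fixed jaw (+x) and of the shut spring jaw (-x). Both jaws are 80 mm wide and rise 18 mm above the bed.
- spring_jaw (a joint): Travel of the spring jaw (aluminium slide with a nylon face) towards the nest's -x, in m: 0 = shut on its own stop, 0.045 = end stop. A spring pulls it shut with about 6 N at 0 and 180 N/m more with travel (11 N at 0.028): it snaps back if let go.
- jaw_line (a point): Point on the jaw's scribed black line, a 2 mm wide line across the jaw's top near its front, running in the nest's y. The point is at the line's right end (nest y = -37 mm), 57 mm above the bench, at nest x = -46 mm when the jaw is shut; it moves with the jaw. The line lies 14 mm in front (+x) of the bow handle's bar.
- bow_handle: Dark steel bow handle on top of the spring jaw: a round bar 11 mm thick along the nest's y, on two posts 54 mm apart (43 mm free between them). Origin: middle of the bar's axis, 87 mm above the bench (the jaw's top is 30 mm below it), at nest x = -60 mm, y = 0 when the jaw is shut. It moves with the jaw. Axes as the nest's.
- size_pointer: Dark steel pointer, 18 x 30 mm, fixed on the right (-y) rail by a knurled thumbscrew, set anew for each batch; its top is 64 mm above the bench. Origin: tip of its small nose, which points to the nest's +y, 58 mm above the bench, at nest y = -36 mm, x = -66 to -78 mm. Axes as the nest's. The jaw's line meets the tip when both have the same nest x (20 to 32 mm of jaw travel).
- catch_tray: Open brown card tray 85 x 81 x 26 mm, walls 3 mm, loose, standing on the bench at the nest's left (+y) side with its near rim tucked under the bed's overhang, centred on the swept area in the nest's x. What is pushed over the bed's left edge falls into it. Origin: centre of its underside; axes as the nest's.
- scraper_block: Scraper block, loose, standing upright on the bench: grey plastic sole 62 (x) x 30 (y) x 16 mm high, on it an upright wooden grip 56 (x) x 20 (y) mm up to a total height of 64 mm; 0.08 to 0.17 kg. Origin: centre of the sole's underside; x along its length, z up. Grip it from above across the 20 mm (y).
- stub_1: Cut-off moulding stub of cream nylon, loose on the nest's bed, flat piece 15 x 11 x 8 mm. Origin: centre of its underside.
- stub_2: Cut-off moulding stub of cream nylon, loose on the nest's bed, short round piece 14 mm across, 9 mm high. Origin: centre of its underside.
- stub_3: Cut-off moulding stub of cream nylon, loose on the nest's bed, flat piece 15 x 11 x 8 mm. Origin: centre of its underside.
- stub_4: Cut-off moulding stub of cream nylon, loose on the nest's bed, short round piece 14 mm across, 9 mm high. Origin: centre of its underside.
- stub_5: Cut-off moulding stub of cream nylon, loose on the nest's bed, flat piece 15 x 11 x 8 mm. Origin: centre of its underside.
- stack_edge (a point): Obstacle, always at the same place: right-hand top edge of the stack of white trays left of the nest. The stack is 145 mm high and reaches over about x = 0.30 to 0.56 m, y = -0.05 to +0.25 m. Behind it, at about x = 0.55 to 0.70 m, y = 0.22 to 0.34 m, stands a lever press 0.36 m high. Swing round above or in front of both.
- next_block: Cream nylon block 90 x 58 x 26 mm lying loose behind the nest, the next to be trimmed. Origin: centre of its underside. Not to be moved.
- side_cutters: Side cutters with red handles, 43 x 126 x 12 mm, lying on the bench. Origin: centre of the underside. Not to be moved.
- tape_roll: Roll of masking tape 100 mm across, 25 mm high, lying on the bench. Origin: centre of its underside. Not to be moved.

How it is judged (in metres and radians):
On the way, in this order (a step that is already met when the one before it is completed fails the run):
1. all five stubs lie in the card tray while the scraper block is in the fingers (x of stub_1 in the frame of catch_tray between -0.04 and 0.04 m and y of stub_1 in the frame of catch_tray between -0.038 and 0.038 m and z of stub_1 in the frame of catch_tray between -0.003 and 0.03 m and x of stub_2 in the frame of catch_tray between -0.04 and 0.04 m and y of stub_2 in the frame of catch_tray between -0.038 and 0.038 m and z of stub_2 in the frame of catch_tray between -0.003 and 0.03 m and x of stub_3 in the frame of catch_tray between -0.04 and 0.04 m and y of stub_3 in the frame of catch_tray between -0.038 and 0.038 m and z of stub_3 in the frame of catch_tray between -0.003 and 0.03 m and x of stub_4 in the frame of catch_tray between -0.04 and 0.04 m and y of stub_4 in the frame of catch_tray between -0.038 and 0.038 m and z of stub_4 in the frame of catch_tray between -0.003 and 0.03 m and x of stub_5 in the frame of catch_tray between -0.04 and 0.04 m and y of stub_5 in the frame of catch_tray between -0.038 and 0.038 m and z of stub_5 in the frame of catch_tray between -0.003 and 0.03 m and contact force between the fingers and scraper_block above 1 N), for 0.2 s.
2. the scraper block is put down on the bench, clear of the tray, and released (height (world z) of scraper_block below 0.02 m and horizontal distance between scraper_block and catch_tray above 0.058 m and contact force between the fingers and scraper_block below 0.05 N and linear speed of scraper_block below 0.03 m/s), for 0.2 s.
3. the jaw is drawn back by its bow handle until its line meets the pointer's tip, and held (x of jaw_line in the frame of size_pointer between -0.004 and 0.004 m and contact force between the fingers and bow_handle above 4 N), for 0.5 s.
At the end, for the whole second after the job is handed in: Fingers hold the bow handle (over 4 N), the jaw's line at rest within 4 mm of the pointer's tip; all five stubs lie in the card tray; the scraper block is released on the bench, its origin under 20 mm high and over 58 mm from the tray's centre (all of step 2 and all of step 3 and velocity of joint spring_jaw between -0.01 and 0.01 m/s and x of stub_1 in the frame of catch_tray between -0.04 and 0.04 m and y of stub_1 in the frame of catch_tray between -0.038 and 0.038 m and z of stub_1 in the frame of catch_tray between -0.003 and 0.03 m and x of stub_2 in the frame of catch_tray between -0.04 and 0.04 m and y of stub_2 in the frame of catch_tray between -0.038 and 0.038 m and z of stub_2 in the frame of catch_tray between -0.003 and 0.03 m and x of stub_3 in the frame of catch_tray between -0.04 and 0.04 m and y of stub_3 in the frame of catch_tray between -0.038 and 0.038 m and z of stub_3 in the frame of catch_tray between -0.003 and 0.03 m and x of stub_4 in the frame of catch_tray between -0.04 and 0.04 m and y of stub_4 in the frame of catch_tray between -0.038 and 0.038 m and z of stub_4 in the frame of catch_tray between -0.003 and 0.03 m and x of stub_5 in the frame of catch_tray between -0.04 and 0.04 m and y of stub_5 in the frame of catch_tray between -0.038 and 0.038 m and z of stub_5 in the frame of catch_tray between -0.003 and 0.03 m); the arm keeps its last pose, push and grip.
It fails at once if a stub is touched with the fingers (contact force between the fingers and stub_1 above 0.3 N or contact force between the fingers and stub_2 above 0.3 N or contact force between the fingers and stub_3 above 0.3 N or contact force between the fingers and stub_4 above 0.3 N or contact force between the fingers and stub_5 above 0.3 N).
It fails at once if the nylon block, the side cutters or the tape roll are moved by more than 15 mm (distance of any of next_block, side_cutters, tape_roll from where it was at the start of the episode above 0.015 m).
It also fails if it takes over 61 s, if anything falls off the work surface, if the arm or the gripper's body presses on something with over 40 N, if the wrist force passes 120 N, or if a joint passes its speed limit or range.

ROBOT

A 6-joint arm with a two-finger parallel gripper is mounted at the origin on a cart in front of the work surface, level with it; the furniture and walls round the work are solid. World frame = base frame: x ahead of the robot, y to its left, z up, the work surface at z = 0. Lengths are in m, angles in degrees, forces in N, time in s.
With the tool pointing down it reaches from about 0.4 to 0.825 m from the base axis. Payload 7 kg.
Tool frame: the origin (TCP) lies at the centre of the arm's flange, where the gripper is bolted on; the fingertips stand 178 mm ahead of it and the grasp point (between the pads) lies 159 mm ahead of it (tip_reach is the distance from the TCP to the fingertips, in m); z points along the fingers, y is the line along which they close (so a half turn about z gives the same grasp; the last joint's range is limited). The gripper opens to 88 mm and grips with 3 to 60 N. Pads are 19 mm wide; open, the fingers measure 130 mm over their backs; the gripper's body (78 mm by 193 mm) begins 47 mm behind the grasp point.
Start: joints at [82.225, 20.546, 0.682, 0, -70.136, -16.507], TCP at [0.278, 0.615, 0.405] pointing down, gripper open.
Joint ranges: [-176.03, 176.03], [-82.01, 121.73], [-58.28, 71.71], [-173.87, 95.51], [-174.79, -0.11], [-173.66, 173.66]. Speed limits (degrees/s): [136.94, 136.94, 172.46, 180, 180, 180].

INTERFACE

Orientations are given as [roll, pitch, yaw] about the fixed x, y, z axes, in that order (R = Rz(yaw) Ry(pitch) Rx(roll)).
In Python, from plant import * gives the robot as it stands.
- The arm moves only by the shell command python3 -m handwheel 'ROWS'. ROWS is JSON, a list of rows, each a list of 7 numbers: the opening, from -1 (shut) to 1 (fully open), then the shift along the tool's x, y, z as a fraction of full scale, then the turn, a rotation vector about the tool's x, y, z as a fraction of full scale. A call has 1 to 5 rows; each row shifts and turns the commanded pose from where the row before left it, along the tool's axes as they then stand; what a row does not reach is not made up. Full scale, the value 1, is 0.025 m for a shift and 6 degrees for a turn. A row lasts 1/8 s, in which the tool goes at most 62.5 mm and 10.7 degrees, less where a joint would pass 70% of its speed; a pose out of reach is approached as far as the arm can. A call with a number of a shift or a turn outside -1 to 1 is refused whole. A call with a gripper value outside its range is refused whole. The fingers move at their own pace and stop on an object; the grip force is fixed at half the most. Time passes only in rows, so rows that do not move let the fingers close. It gives the time, the measured TCP pose, the force, the opening and the grip force at its end, in the units of the state.
- get_obs(): the state, without advancing time (a new reading comes with each control period).
- snapshot(name): name is "scene" or "top" or "wrist"; returns a dict with "color" (400x640x3 uint8, red, green, blue), "fx", "fy", "cx", "cy" (pixels), "k1" (the pictures are not rectified: a ray, as slopes to the right and down, at radius r is drawn at 1 + k1 r^2 times it, then the intrinsics apply), "R" (3x3) and "t" (3): a world point X has camera coordinates R X + t; the wrist camera has in their place "tool_from_camera" (4x4, takes a point from camera to tool coordinates, whose origin is the TCP and whose axes are the flange's). Camera axes: x right, y down, z forward; pixel columns grow to the right and rows downward; lengths in m; the calibration is good to about 2 mm. A picture is of the moment at which its call begins: read the wrist's pose just before it. There is no depth.
- close_job(): hands the job in; it is judged then, once.
The state is a dict: "clock": time; "joint_pos": joint angles; "qvel": joint speeds; "tau": joint torques, N m; "tool_pos": TCP position; "orientation": TCP orientation; "force": force on the tool from outside, world axes, zero at the start; "moment": the same for the moment, N m; "opening": finger opening in m; "gripper_force": force on a finger pad.
Only numpy, scipy, OpenCV 4.12 (cv2) and the standard library are available. Lean on these libraries where they do the work, as an engineer would, in place of code of your own. Each camera call takes 0.05 s, during which the arm holds its last target. There are 200 camera calls.

## Working session

There is one attempt and no reset: what is moved stays moved. The work goes in short steps, Python scripts to look and compute and a shell command to move; the robot and the scene stay as the last step left them, time stands still between calls to the robot, and variables do not carry over. Pictures are saved under pics/ and viewed, at most 10 in all, crops included, and the job is handed in when it is done.

```bash
mkdir -p pics; ls; cat > h.py <<'E'
from plant import *
import numpy as np, cv2, json
from scipy.spatial.transform import Rotation as Ro
def pix2world(s,u,v,z,tcp=None):
    # intersect pixel ray with plane z
    if 'R' in s: R=np.array(s['R']);t=np.array(s['t'])
    else:
        T=np.eye(4);T[:3,:3]=Ro.from_euler('xyz',tcp[1],degrees=True).as_matrix();T[:3,3]=tcp[0]
        M=np.linalg.inv(T@np.array(s['tool_from_camera']));R=M[:3,:3];t=M[:3,3]
    K=np.array([[s['fx'],0,s['cx']],[0,s['fy'],s['cy']],[0,0,1.]])
    n=cv2.undistortPoints(np.array([[[u,v]]],float),K,np.array([s['k1'],0,0,0.]))[0,0]
    d=R.T@np.array([n[0],n[1],1]);c=-R.T@t
    return c+d*(z-c[2])/d[2]
def snap(cam,name):
    o=get_obs();s=snapshot(cam);cv2.imwrite(f'pics/{name}.png',s['color'][...,::-1])
    m={k:(np.array(v).tolist()) for k,v in s.items() if k!='color'};m['tcp']=[list(map(float,o['tool_pos'])),list(map(float,o['orientation']))]
    json.dump(m,open(f'pics/{name}.json','w'));return s,o
def pts(name,L):
    s=json.load(open(f'pics/{name}.json'))
    for u,v,z in L: print((u,v),np.round(pix2world(s,u,v,z,s['tcp']),4))
E
python3 - <<'E'
from h import *
for c in ('top','scene'):
    s,o=snap(c,c)
    print(c,s['fx'],s['k1'],(-np.array(s['R']).T@s['t']).round(3))
print(o)
E
```

```text
pics
top 435.5383962693761 0.03102682620552442 [ 0.37  -0.232  1.05 ]
scene 429.6108474171013 -0.12024107851232775 [-0.174 -0.926  0.569]
{'clock': 0.05, 'joint_pos': array([ 8.22249536e+01,  2.05900700e+01,  6.36256883e-01, -2.14469146e-02,
       -7.01360938e+01, -1.65059168e+01]), 'qvel': array([ 0.05561844, -0.0751545 ,  0.11812037,  0.0203732 , -0.01082926,
        0.04879914]), 'tau': array([-9.98328651e-04, -5.84671462e+01,  2.94058478e+01,  7.02595979e+00,
        1.02997394e-02, -5.04903255e-05]), 'tool_pos': array([0.27749596, 0.61511534, 0.40375256]), 'orientation': array([ 1.79908069e+02, -6.21555081e-03, -2.42882614e+01]), 'force': array([-0.36111268,  0.93652004,  0.14642053]), 'moment': array([-0.03657226, -0.04450913,  0.02405829]), 'gripper_force': 0.0, 'opening': 0.08771218263632388}
```

View pics/top.png

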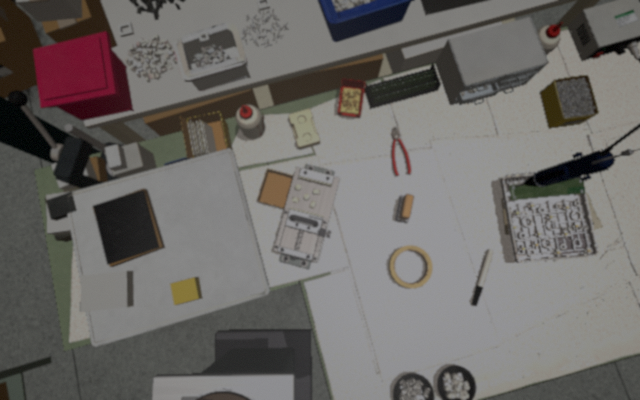

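View pics/scene.png

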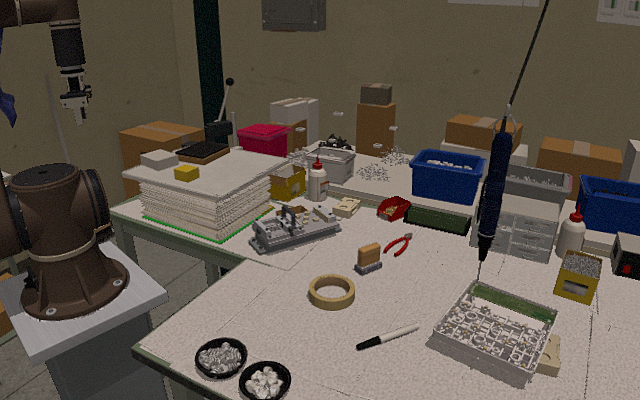

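The top view shows the nest at about (305,215), the tray at (275,188), the scraper at (405,207), the cutters at (400,152), the tape at (410,267) and the block at (303,130). The arm starts beyond the stack of trays. I'll enlarge the work area.

```bash
python3 - <<'E'
from h import *
i=cv2.imread('pics/top.png')[150:290,240:440]
i=cv2.convertScaleAbs(cv2.resize(i,None,fx=4,fy=4,interpolation=cv2.INTER_CUBIC),alpha=1.2)
cv2.imwrite('pics/topc.png',i)
E
```

```text
(no output)
```

View pics/topc.png

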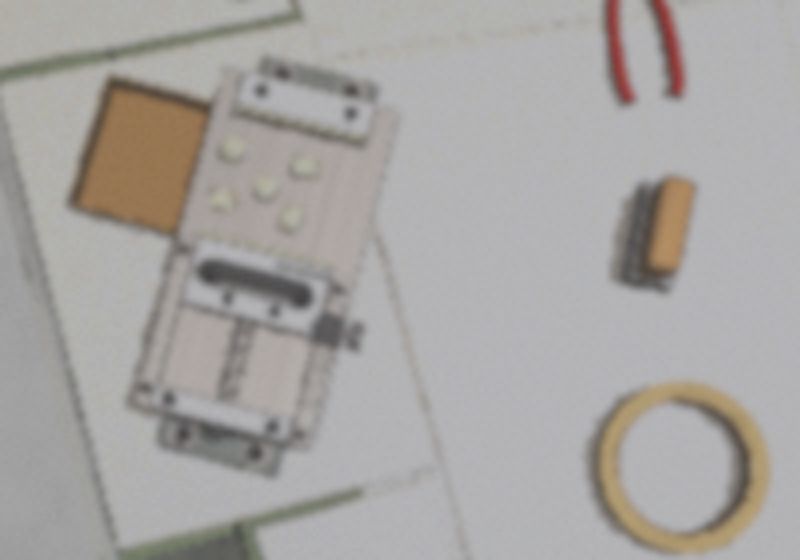

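```bash
python3 - <<'E'
from h import *
def c(L): pts('top',[(240+u/4,150+v/4,z) for u,v,z in L])
print('handle ends'); c([(205,268,.0925),(304,297,.0925)])
print('fixed jaw front corners'); c([(234,112,.057),(362,143,.057)])
print('spring jaw front L,R; rear L'); c([(197,242,.057),(330,275,.057)])
print('bed back L/R, front L/R'); c([(228,66,.039),(399,110,.039),(130,404,.039),(305,450,.039)])
print('line R end, pointer'); c([(318,275,.057),(330,330,.064)])
print('stubs'); c([(232,148,.048),(306,165,.048),(265,187,.048),(222,198,.048),(291,217,.048)])
print('tray L corners');c([(112,77,.026),(70,208,.026)])
print('grip top'); c([(667,177,.064),(694,181,.064),(677,275,.064),(650,268,.064)])
print('sole'); c([(615,282,.0),(668,292,.0)])
print('tape,cutters');c([(683,467,.02),(630,100,.01),(680,95,.01)])
E
```

```text
handle ends
(291.25, 217.0) [ 0.4974 -0.163   0.0925]
(316.0, 224.25) [ 0.4805 -0.2176  0.0925]
fixed jaw front corners
(298.5, 178.0) [ 0.5936 -0.1775  0.057 ]
(330.5, 185.75) [ 0.574  -0.2519  0.057 ]
spring jaw front L,R; rear L
(289.25, 210.5) [ 0.5173 -0.1558  0.057 ]
(322.5, 218.75) [ 0.497  -0.2321  0.057 ]
bed back L/R, front L/R
(297.0, 166.5) [ 0.6258 -0.1731  0.039 ]
(339.75, 177.5) [ 0.5973 -0.2746  0.039 ]
(272.5, 251.0) [ 0.4263 -0.1158  0.039 ]
(316.25, 262.5) [ 0.3986 -0.2163  0.039 ]
line R end, pointer
(319.5, 218.75) [ 0.4971 -0.2252  0.057 ]
(322.5, 232.5) [ 0.4648 -0.2317  0.064 ]
stubs
(298.0, 187.0) [ 0.574  -0.1757  0.048 ]
(316.5, 191.25) [ 0.5632 -0.219   0.048 ]
(306.25, 196.75) [ 0.5505 -0.1949  0.048 ]
(295.5, 199.5) [ 0.5443 -0.1698  0.048 ]
(312.75, 204.25) [ 0.5325 -0.2099  0.048 ]
tray L corners
(268.0, 169.25) [ 0.6234 -0.1022  0.026 ]
(257.5, 202.0) [ 0.5435 -0.0777  0.026 ]
grip top
(406.75, 194.25) [ 0.5499 -0.4263  0.064 ]
(413.5, 195.25) [ 0.5473 -0.4416  0.064 ]
(409.25, 218.75) [ 0.4933 -0.4291  0.064 ]
(402.5, 217.0) [ 0.4975 -0.414   0.064 ]
sole
(393.75, 220.5) [ 0.4975 -0.4043  0.    ]
(407.0, 223.0) [ 0.491  -0.4359  0.    ]
tape,cutters
(410.75, 266.75) [ 0.3865 -0.4355  0.02  ]
(397.5, 175.0) [ 0.6079 -0.4168  0.01  ]
(410.0, 173.75) [ 0.6105 -0.4474  0.01  ]
```

Measured nest: origin about (0.546, -0.205), yaw about -16°. The opposite bed edges agree on the angle, and both jaw faces and the handle agree on the origin to within 3 mm. The scraper is at about (0.522, -0.428), yaw about -12.5°. Next I swing above the stack to over the nest.

```bash
H="python3 -m handwheel"
$H '[[1,0,0,-0.5,0,0,-1],[1,0,0,-0.5,0,0,-0.97],[1,0.48,1,0,0,0,0],[1,0.48,1,0,0,0,0],[1,0.48,1,0,0,0,0]]'
$H '[[1,0.48,1,0,0,0,0],[1,0.48,1,0,0,0,0],[1,0.48,1,0,0,0,0],[1,0.48,1,0,0,0,0],[1,0.48,1,0,0,0,0]]'
```

```text
clock: 0.72
tool_pos: [0.2966, 0.5334, 0.4291]
orientation: [179.9, 0.0, -12.5]
force: [-0.5, 0.1, -0.3]
opening: 0.0879
gripper_force: 0.0
clock: 1.35
tool_pos: [0.3284, 0.3978, 0.4295]
orientation: [180.0, 0.0, -12.5]
force: [0.2, -0.0, 0.3]
opening: 0.0875
gripper_force: 0.0
```

```bash
H="python3 -m handwheel"
$H '[[1,0.48,1,0,0,0,0],[1,0.48,1,0,0,0,0],[1,0.48,1,0,0,0,0],[1,0.48,1,0,0,0,0],[1,0.48,1,0,0,0,0]]' >/dev/null
$H '[[1,0.48,1,0,0,0,0],[1,0.48,1,0,0,0,0],[1,0.48,1,0,0,0,0],[1,0.48,1,0,0,0,0],[1,0.48,1,0,0,0,0]]'
$H '[[1,0.48,1,0,0,0,0],[1,0.48,1,0,0,0,0],[1,0.48,1,0,0,0,0],[1,0.48,1,0,0,0,0],[1,0.48,1,0,0,0,0]]'
$H '[[1,0.48,1,0,0,0,0],[1,0.48,1,0,0,0,0],[1,0,0,0,0,0,0]]'
python3 - <<'E'
from h import *
snap('wrist','w1')
i=cv2.imread('pics/w1.png');cv2.imwrite('pics/w1b.png',cv2.resize(i,(800,500),interpolation=cv2.INTER_CUBIC))
E
```

```text
clock: 2.6
tool_pos: [0.3913, 0.1274, 0.4298]
orientation: [-180.0, -0.0, -12.5]
force: [0.5, 0.5, 0.7]
opening: 0.0875
gripper_force: 0.0
clock: 3.22
tool_pos: [0.4227, -0.0075, 0.4298]
orientation: [-180.0, -0.0, -12.5]
force: [-0.6, 0.7, -0.7]
opening: 0.0877
gripper_force: 0.0
clock: 3.6
tool_pos: [0.4353, -0.0617, 0.4295]
orientation: [180.0, 0.0, -12.6]
force: [0.5, 0.8, 0.1]
opening: 0.0877
gripper_force: 0.0
```

View pics/w1b.png

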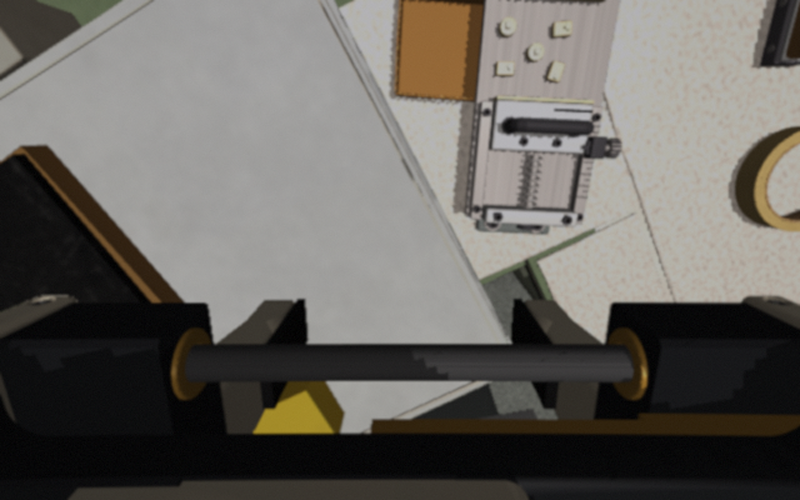

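The wrist view shows the nest from the side: stubs at about (505..563, 26..72), handle bar at (545,126), jaw line at (575,111), pointer at (600,147) and tray at (437,48). I'll move on to see the scraper and the nest together.

```bash
H="python3 -m handwheel"
$H '[[1,0.2,1,0,0,0,0],[1,0.2,1,0,0,0,0],[1,0.2,1,0,0,0,0],[1,0.2,1,0,0,0,0],[1,0.2,1,0,0,0,0]]' >/dev/null
$H '[[1,0.2,1,0,0,0,0],[1,0.2,1,0,0,0,0],[1,0.2,1,0,0,0,0],[1,0.2,1,0,0,0,0],[1,0,0,0,0,0,0]]'
python3 - <<'E'
from h import *
snap('wrist','w2')
i=cv2.imread('pics/w2.png');cv2.imwrite('pics/w2b.png',cv2.resize(i[:256],(800,320),interpolation=cv2.INTER_CUBIC))
E
```

```text
clock: 4.9
tool_pos: [0.4308, -0.2898, 0.4294]
orientation: [180.0, 0.0, -12.5]
force: [0.2, 0.7, -0.0]
opening: 0.0875
gripper_force: 0.0
```

View pics/w2b.png

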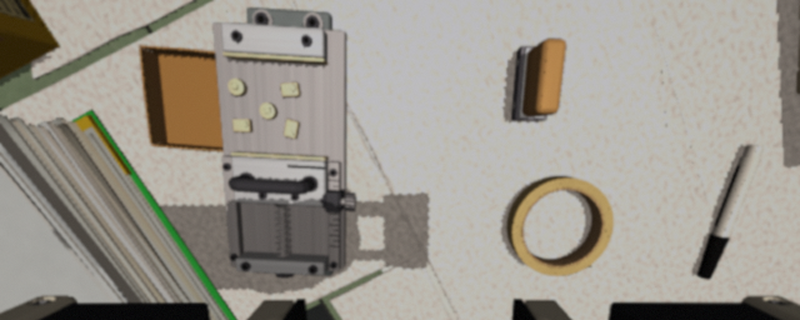

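The view shows the bed corners at (216,25), (346,31) and (345,268), the bar ends at (233,183) and (314,184), the jaw line at (288-325,166) and the pointer at (325-345,200). The grip top corners are (541,39), (565,41), (556,114) and (530,112).

```bash
python3 - <<'E'
from h import *
def c(L): pts('w2',[(u/1.25,v/1.25,z) for u,v,z in L])
print('handle ends'); c([(233,183,.0925),(314,184,.0925)])
print('fixed jaw front'); c([(223,55,.057),(323,60,.057)])
print('spring front'); c([(229,157,.057),(327,158,.057)])
print('bed R back/front'); c([(346,31,.039),(345,268,.039),(216,25,.039)])
print('line R end, pointer'); c([(325,166,.057),(322,197,.058),(325,190,.064),(325,207,.064)])
print('stubs'); c([(236,87,.048),(290,89,.048),(267,110,.048),(242,125,.048),(291,129,.048)])
print('tray L corners');c([(141,46,.026),(152,146,.026)])
print('grip top'); c([(541,39,.064),(565,41,.064),(556,114,.064),(529,112,.064)])
print('sole'); c([(517,48,.016),(513,120,.0)])
E
```

```text
handle ends
(186.4, 146.4) [ 0.4996 -0.1655  0.0925]
(251.2, 147.2) [ 0.4854 -0.2266  0.0925]
fixed jaw front
(178.4, 44.0) [ 0.5957 -0.1763  0.057 ]
(258.4, 48.0) [ 0.5755 -0.2524  0.057 ]
spring front
(183.2, 125.6) [ 0.5205 -0.1538  0.057 ]
(261.6, 126.4) [ 0.5019 -0.2346  0.057 ]
bed R back/front
(276.8, 24.8) [ 0.5958 -0.2741  0.039 ]
(276.0, 214.4) [ 0.398  -0.2195  0.039 ]
(172.8, 20.0) [ 0.6224 -0.1719  0.039 ]
line R end, pointer
(260.0, 132.8) [ 0.4958 -0.2311  0.057 ]
(257.6, 157.6) [ 0.4709 -0.2214  0.058 ]
(260.0, 152.0) [ 0.4767 -0.2271  0.064 ]
(260.0, 165.6) [ 0.4626 -0.223   0.064 ]
stubs
(188.8, 69.6) [ 0.5731 -0.175   0.048 ]
(232.0, 71.2) [ 0.5621 -0.2181  0.048 ]
(213.6, 88.0) [ 0.5505 -0.1943  0.048 ]
(193.6, 100.0) [ 0.5436 -0.1698  0.048 ]
(232.8, 103.2) [ 0.5316 -0.2094  0.048 ]
tray L corners
(112.8, 36.8) [ 0.6246 -0.0995  0.026 ]
(121.6, 116.8) [ 0.5459 -0.0757  0.026 ]
grip top
(432.8, 31.2) [ 0.5516 -0.4211  0.064 ]
(452.0, 32.8) [ 0.5461 -0.4388  0.064 ]
(444.8, 91.2) [ 0.4948 -0.4262  0.064 ]
(423.2, 89.6) [ 0.5011 -0.4052  0.064 ]
sole
(413.6, 38.4) [ 0.5557 -0.4156  0.016 ]
(410.4, 96.0) [ 0.4966 -0.4076  0.    ]
```

```bash
H="python3 -m handwheel"
$H '[[1,0,0,0,0,0,0.33],[1,0.98,0.86,0,0,0,0],[1,0.98,0.86,0,0,0,0],[1,0.98,0.86,0,0,0,0],[1,0.98,0.86,0,0,0,0]]'
$H '[[1,0.98,0.86,0,0,0,0],[1,0,0,1,0,0,0],[1,0,0,1,0,0,0],[1,0,0,1,0,0,0],[1,0,0,0,0,0,0]]'
python3 - <<'E'
from h import *
snap('wrist','w3')
i=cv2.imread('pics/w3.png');cv2.imwrite('pics/w3b.png',cv2.resize(i,(800,500),interpolation=cv2.INTER_CUBIC))
E
```

```text
clock: 5.58
tool_pos: [0.5054, -0.3967, 0.4299]
orientation: [-180.0, -0.0, -14.5]
force: [-0.4, 0.2, 1.0]
opening: 0.0877
gripper_force: 0.0
clock: 6.2
tool_pos: [0.5227, -0.4226, 0.3528]
orientation: [-179.9, 0.2, -14.5]
force: [-0.2, 0.3, -0.3]
opening: 0.0878
gripper_force: 0.0
```

View pics/w3b.png

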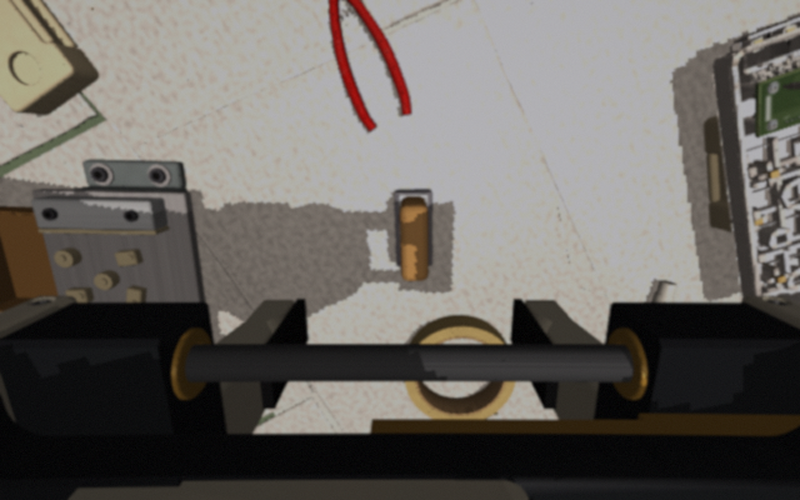

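The scraper stands centred between the fingers and parallel to the tool, its grip top corners at (402,199), (427,199), (428,279) and (401,279).

```bash
python3 - <<'E'
from h import *
pts('w3',[(u/1.25,v/1.25,z) for u,v,z in [(402,199,.064),(427,199,.064),(428,279,.064),(401,279,.064),(395,191,.016),(432,191,.016)]])
E
```

```text
(321.6, 159.2) [ 0.5571 -0.4267  0.064 ]
(341.6, 159.2) [ 0.5529 -0.4429  0.064 ]
(342.4, 223.2) [ 0.4975 -0.4301  0.064 ]
(320.8, 223.2) [ 0.5023 -0.4115  0.064 ]
(316.0, 152.8) [ 0.5575 -0.4203  0.016 ]
(345.6, 152.8) [ 0.5502 -0.4484  0.016 ]
```

```bash
H="python3 -m handwheel"
$H '[[1,0.12,0.11,1,0,0,0],[1,0,0,1,0,0,0],[1,0,0,1,0,0,0],[1,0,0,1,0,0,0],[1,0,0,1,0,0,0]]'
$H '[[1,0,0,0.75,0,0,0],[-1,0,0,0,0,0,0],[-1,0,0,0,0,0,0],[-1,0,0,0,0,0,0],[-1,0,0,0,0,0,0]]'
$H '[[-1,0,0,0,0,0,0],[-1,0,0,0,0,0,0]]'
```

```text
clock: 6.88
tool_pos: [0.526, -0.4272, 0.231]
orientation: [180.0, -0.2, -14.4]
force: [0.2, -1.0, 0.5]
opening: 0.0876
gripper_force: 0.0
clock: 7.5
tool_pos: [0.5253, -0.4273, 0.2118]
orientation: [180.0, -0.1, -14.4]
force: [0.2, -0.5, 0.4]
opening: 0.0534
gripper_force: 0.0
clock: 7.75
tool_pos: [0.5251, -0.4272, 0.211]
orientation: [180.0, -0.0, -14.4]
force: [0.4, 1.0, -0.0]
opening: 0.0333
gripper_force: 0.0
```

```bash
H="python3 -m handwheel"
$H '[[-1,0,0,0,0,0,0],[-1,0,0,0,0,0,0],[-1,0,0,0,0,0,0],[-1,0,0,0,0,0,0]]'
$H '[[-1,0,0,-1,0,0,0],[-1,0,0,-1,0,0,0],[-1,0,0,-0.5,0,0,0],[-1,0,0,-0.3,0,0,0],[-1,0,0,0,0,0,0]]'
```

```text
clock: 8.25
tool_pos: [0.525, -0.4272, 0.2108]
orientation: [-180.0, 0.0, -14.4]
force: [0.4, 0.6, 0.5]
opening: 0.02
gripper_force: 30.0
clock: 8.88
tool_pos: [0.525, -0.4272, 0.2808]
orientation: [-180.0, -0.0, -14.4]
force: [0.5, 0.4, -2.0]
opening: 0.02
gripper_force: 30.0
```

```bash
H="python3 -m handwheel"
$H '[[-1,0,0,0,0,0,0.17],[-1,-0.215,-0.907,0,0,0,0],[-1,-0.215,-0.907,0,0,0,0],[-1,-0.215,-0.907,0,0,0,0],[-1,-0.215,-0.907,0,0,0,0]]'
$H '[[-1,-0.215,-0.907,0,0,0,0],[-1,-0.215,-0.907,0,0,0,0],[-1,-0.215,-0.907,0,0,0,0],[-1,0,0,0,0,0,0]]'
python3 - <<'E'
from h import *
snap('wrist','w4')
i=cv2.imread('pics/w4.png');cv2.imwrite('pics/w4b.png',cv2.resize(i[60:260,120:440],(800,500),interpolation=cv2.INTER_CUBIC))
E
```

```text
clock: 9.5
tool_pos: [0.5286, -0.3321, 0.281]
orientation: [-180.0, -0.0, -15.4]
force: [-0.2, -0.1, -1.2]
opening: 0.0196
gripper_force: 30.0
clock: 10.0
tool_pos: [0.5312, -0.2619, 0.2813]
orientation: [-180.0, -0.0, -15.3]
force: [0.2, 0.2, -1.1]
opening: 0.0198
gripper_force: 30.0
```

View pics/w4b.png

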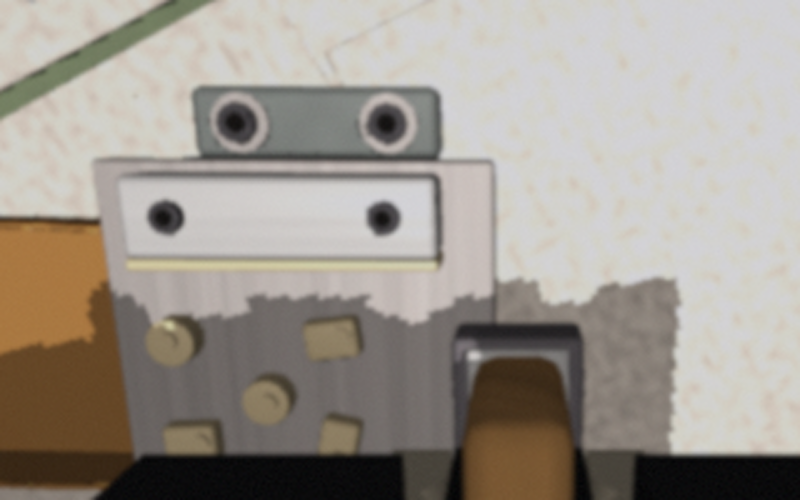

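The fixed jaw's face runs level in the picture from (127,264) to (438,264), so the yaw is right. The sole's back top edge is at (457..582, 328), with its bottom edge at about 326.

```bash
python3 - <<'E'
from h import *
def c(L): pts('w4',[(120+u/2.5,60+v/2.5,z) for u,v,z in L])
c([(127,260,.057),(438,262,.057),(127,268,.057),(438,268,.057),(460,346,.0865),(575,346,.0865),(457,326,.0705),(581,326,.0705),(95,160,.039),(494,160,.039)])
E
```

```text
(170.8, 164.0) [ 0.5981 -0.1774  0.057 ]
(295.2, 164.8) [ 0.5768 -0.2535  0.057 ]
(170.8, 167.2) [ 0.5961 -0.1766  0.057 ]
(295.2, 167.2) [ 0.5753 -0.253   0.057 ]
(304.0, 198.4) [ 0.5613 -0.2568  0.0865]
(350.0, 198.4) [ 0.5544 -0.2818  0.0865]
(302.8, 190.4) [ 0.5624 -0.2552  0.0705]
(352.4, 190.4) [ 0.5543 -0.2844  0.0705]
(158.0, 124.0) [ 0.6246 -0.1707  0.039 ]
(317.6, 124.0) [ 0.5967 -0.2734  0.039 ]
```

```bash
H="python3 -m handwheel"
$H '[[-1,0.16,0,0.5,0,0,0],[-1,0,0,0.5,0,0,0],[-1,0,0,0.15,0,0,0],[-1,0,0,0,0,0,0]]'
$H '[[-1,0,-0.4,0,0,0,0],[-1,0,-0.4,0,0,0,0],[-1,0,-0.4,0,0,0,0]]'
```

```text
clock: 10.55
tool_pos: [0.5347, -0.2656, 0.2513]
orientation: [180.0, 0.1, -15.5]
force: [-0.6, -0.3, -0.7]
opening: 0.02
gripper_force: 30.0
clock: 10.92
tool_pos: [0.5433, -0.2355, 0.2525]
orientation: [-180.0, -0.0, -15.4]
force: [0.2, 0.2, -2.4]
opening: 0.0192
gripper_force: 30.0
```

```bash
H="python3 -m handwheel"
$H '[[-1,0,-0.4,0,0,0,0],[-1,0,-0.4,0,0,0,0],[-1,0,-0.4,0,0,0,0],[-1,0,-0.4,0,0,0,0],[-1,0,-0.4,0,0,0,0]]'
$H '[[-1,0,-0.35,0,0,0,0],[-1,0,-0.35,0,0,0,0],[-1,0,-0.2,0,0,0,0],[-1,0,0,0,0,0,0]]'
python3 - <<'E'
from h import *
snap('wrist','w5');snap('top','t5')
a=cv2.resize(cv2.imread('pics/w5.png')[60:260,80:400],(500,312));b=cv2.resize(cv2.imread('pics/t5.png')[150:250,240:340],(300,300))
o=np.zeros((312,800,3),'u1');o[:,:500]=a;o[:300,500:]=b
cv2.imwrite('pics/c5.png',o)
E
```

```text
clock: 11.55
tool_pos: [0.5565, -0.1876, 0.2522]
orientation: [180.0, -0.0, -15.5]
force: [-0.3, -0.6, -0.3]
opening: 0.0201
gripper_force: 30.0
clock: 12.05
tool_pos: [0.5624, -0.1661, 0.2521]
orientation: [-180.0, 0.0, -15.4]
force: [-0.2, 0.6, -0.9]
opening: 0.0197
gripper_force: 30.0
```

View pics/c5.png

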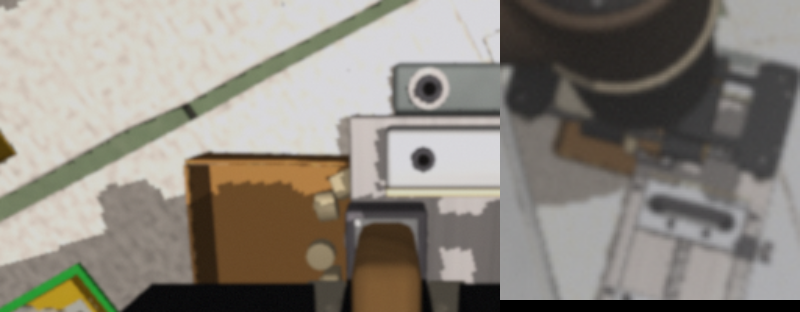

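Stubs show in the tray at (325,205), (320,255) and (330,280). One at (340,182) is close to the bed's edge. I'll check the clearance to the stack before pushing further.

```bash
python3 - <<'E'
from h import *
pts('w5',[(80+u*.64,60+v*.64,z) for u,v,z in [(80,265,.145),(340,182,.008),(340,182,.026),(340,182,.043),(325,205,.008),(320,255,.008),(350,120,.039)]])
pts('top',[(238,152,.145),(270,290,.145)])
E
```

```text
(131.2, 229.6) [ 0.6186 -0.1237  0.145 ]
(297.6, 176.48000000000002) [ 0.5968 -0.1542  0.008 ]
(297.6, 176.48000000000002) [ 0.5999 -0.1568  0.026 ]
(297.6, 176.48000000000002) [ 0.6029 -0.1593  0.043 ]
(288.0, 191.2) [ 0.5883 -0.1444  0.008 ]
(284.8, 223.20000000000002) [ 0.5657 -0.1349  0.008 ]
(304.0, 136.8) [ 0.6239 -0.1693  0.039 ]
(238, 152) [ 0.6331 -0.0525  0.145 ]
(270, 290) [ 0.342  -0.1235  0.145 ]
```

```bash
H="python3 -m handwheel"
$H '[[-1,0,0.6,-0.4,0,0,0],[-1,0,1,-1,0,0,0],[-1,-0.4,1,-1,0,0,0],[-1,-0.4,0.6,-1,0,0,0],[-1,0,0,0,0,0,0]]'
python3 - <<'E'
from h import *
snap('wrist','w6')
a=cv2.resize(cv2.imread('pics/w6.png')[50:270,40:392],(800,500),interpolation=cv2.INTER_CUBIC)
cv2.imwrite('pics/c6.png',a)
E
```

```text
clock: 12.78
tool_pos: [0.5211, -0.24, 0.34]
orientation: [-180.0, -0.3, -15.6]
force: [0.5, 0.1, -1.9]
opening: 0.0201
gripper_force: 30.0
```

View pics/c6.png

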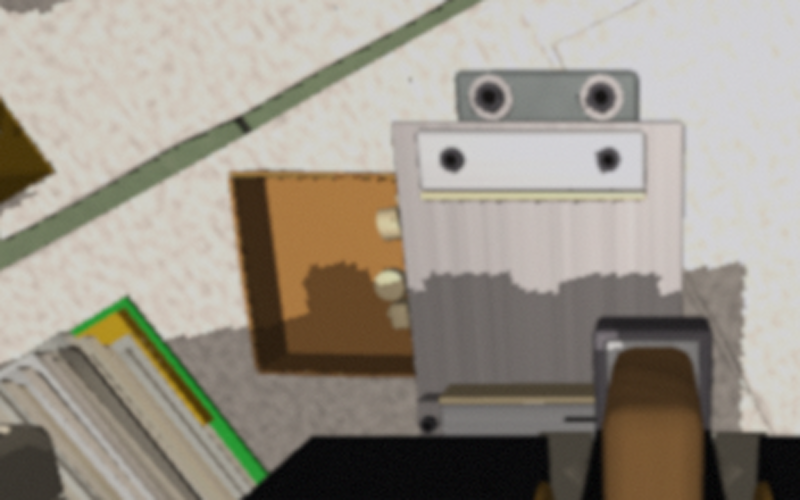

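The bed is empty. Three stubs show in the tray at (388,222), (390,285) and (399,316), with the other two presumably hidden under the overhang. I'll put the scraper down on the right.

```bash
H="python3 -m handwheel"
$H '[[-1,0.2,0.92,0,0,0,0],[-1,0.2,0.92,0,0,0,0],[-1,0.2,0.92,0,0,0,0],[-1,0.2,0.92,0.6,0,0,0],[-1,0.2,0.92,1,0,0,0]]'
$H '[[-1,0,0,1,0,0,0],[-1,0,0,1,0,0,0],[-1,0,0,0.8,0,0,0],[-1,0,0,0.4,0,0,0],[-1,0,0,0.2,0,0,0]]'
```

```text
clock: 13.45
tool_pos: [0.5154, -0.3565, 0.2965]
orientation: [-180.0, -0.0, -15.4]
force: [-0.1, 0.0, -1.5]
opening: 0.02
gripper_force: 30.0
clock: 14.08
tool_pos: [0.5152, -0.3557, 0.2113]
orientation: [-180.0, 0.1, -15.4]
force: [-0.1, -0.1, -0.7]
opening: 0.0201
gripper_force: 30.0
```

```bash
H="python3 -m handwheel"
$H '[[-1,0,0,0.03,0,0,0],[1,0,0,0,0,0,0],[1,0,0,0,0,0,0],[1,0,0,0,0,0,0],[1,0,0,0,0,0,0]]'
$H '[[1,0,0,-0.5,0,0,0],[1,0,0,-1,0,0,0],[1,0,0,-1,0,0,0],[1,0,0,-1,0,0,0],[1,0,0,-1,0,0,0]]'
$H '[[1,0,0,-1,0,0,0],[1,0,0,-1,0,0,0],[1,-0.6,-1,-1,0,0,0],[1,-0.6,-1,-1,0,0,0],[1,-0.6,-1,0,0,0,0]]'
$H '[[1,-0.6,-1,0,0,0,0],[1,-0.6,-1,0,0,0,0],[1,-0.6,-1,0,0,0,0],[1,-0.6,-1,0,0,0,0],[1,-0.6,-1,0,0,0,0]]'
$H '[[1,-0.6,-1,0,0,0,0],[1,-0.6,-1,0,0,0,0],[1,-0.6,-1,0,0,0,0],[1,-0.6,-1,0,0,0,0],[1,0,0,0,0,0,0]]'
python3 - <<'E'
from h import *
s,o=snap('wrist','w7')
i=cv2.imread('pics/w7.png')
# world (rectify tray floor plane z=.008) -> nest-frame map
import json
from math import *
m=json.load(open('pics/w7.json'))
T=np.eye(4);T[:3,:3]=Ro.from_euler('xyz',m['tcp'][1],degrees=True).as_matrix();T[:3,3]=m['tcp'][0]
M=np.linalg.inv(T@np.array(m['tool_from_camera']))
print('cam',np.linalg.inv(M)[:3,3])
ex=np.array([.964,-.2656,0]);ey=np.array([.2656,.964,0]);O=np.array([.5483,-.2047,.008])
X,Y=np.meshgrid(np.arange(-50,50.1,.5),np.arange(130,30,-.5))
P=O+X[...,None]/1e3*ex+Y[...,None]/1e3*ey
K=np.array([[m['fx'],0,m['cx']],[0,m['fy'],m['cy']],[0,0,1.]])
p,_=cv2.projectPoints(P.reshape(-1,3),cv2.Rodrigues(M[:3,:3])[0],M[:3,3],K,np.array([m['k1'],0,0,0.]))
p=p.reshape(X.shape+(2,)).astype('f4')
w=cv2.remap(i,p[...,0],p[...,1],cv2.INTER_LINEAR);cv2.imwrite('pics/tray.png',w)
h=cv2.cvtColor(w,cv2.COLOR_BGR2HSV)
k=((h[...,1]<110)&(Y<100)&(Y>42)&(abs(X)<42)).astype('u1')
n,l,st,ce=cv2.connectedComponentsWithStats(k)
for a,b in zip(st[1:],ce[1:]):
    if a[4]>30: print('x %.0f..%.0f y %.0f..%.0f area %.0f mm2'%(-50+a[0]/2,-50+(a[0]+a[2])/2,130-(a[1]+a[3])/2,130-a[1]/2,a[4]/4))
E
```

```text
clock: 14.7
tool_pos: [0.5152, -0.3558, 0.2117]
orientation: [180.0, -0.0, -15.5]
force: [-0.3, -0.9, 0.4]
opening: 0.0542
gripper_force: 0.0
clock: 15.32
tool_pos: [0.5151, -0.3558, 0.3258]
orientation: [180.0, -0.1, -15.5]
force: [-0.5, -0.3, -0.6]
opening: 0.0874
gripper_force: 0.0
clock: 15.95
tool_pos: [0.4916, -0.271, 0.4272]
orientation: [180.0, -0.3, -15.5]
force: [0.9, 0.6, -0.4]
opening: 0.0877
gripper_force: 0.0
clock: 16.58
tool_pos: [0.4522, -0.1303, 0.4249]
orientation: [-180.0, -0.1, -15.5]
force: [0.5, 0.5, 0.4]
opening: 0.0881
gripper_force: 0.0
clock: 17.2
tool_pos: [0.421, -0.0176, 0.425]
orientation: [-179.9, -0.1, -15.3]
force: [-1.0, -0.0, -0.0]
opening: 0.0879
gripper_force: 0.0
cam [ 0.49458404 -0.03803725  0.40489051]
x -42..42 y 42..100 area 2590 mm2
```

```bash
cat > rect.py <<'E'
from h import *
def rect(name,x0,x1,y0,y1,z,k):
    m=json.load(open(f'pics/{name}.json'));i=cv2.imread(f'pics/{name}.png')
    T=np.eye(4);T[:3,:3]=Ro.from_euler('xyz',m['tcp'][1],degrees=True).as_matrix();T[:3,3]=m['tcp'][0]
    M=np.linalg.inv(T@np.array(m['tool_from_camera']))
    ex=np.array([.964,-.2656,0]);ey=np.array([.2656,.964,0]);O=np.array([.5483,-.2047,z])
    X,Y=np.meshgrid(np.arange(x0,x1,1/k),np.arange(y1,y0,-1/k))
    P=O+X[...,None]/1e3*ex+Y[...,None]/1e3*ey
    K=np.array([[m['fx'],0,m['cx']],[0,m['fy'],m['cy']],[0,0,1.]])
    p,_=cv2.projectPoints(P.reshape(-1,3),cv2.Rodrigues(M[:3,:3])[0],M[:3,3],K,np.array([m['k1'],0,0,0.]))
    p=p.reshape(X.shape+(2,)).astype('f4')
    return cv2.remap(i,p[...,0],p[...,1],cv2.INTER_CUBIC)
E
python3 - <<'E'
from rect import *
o=np.zeros((600,800,3),'u1')
a=rect('w7',-50,50,30,130,.008,4);b=rect('w2',-110,-30,-60,40,.058,5)
o[:400,:400]=cv2.convertScaleAbs(a,alpha=1.4);o[:500,400:]=cv2.convertScaleAbs(b,alpha=1.2)
cv2.imwrite('pics/last.png',o)
E
```

```text
(no output)
```

View pics/last.png

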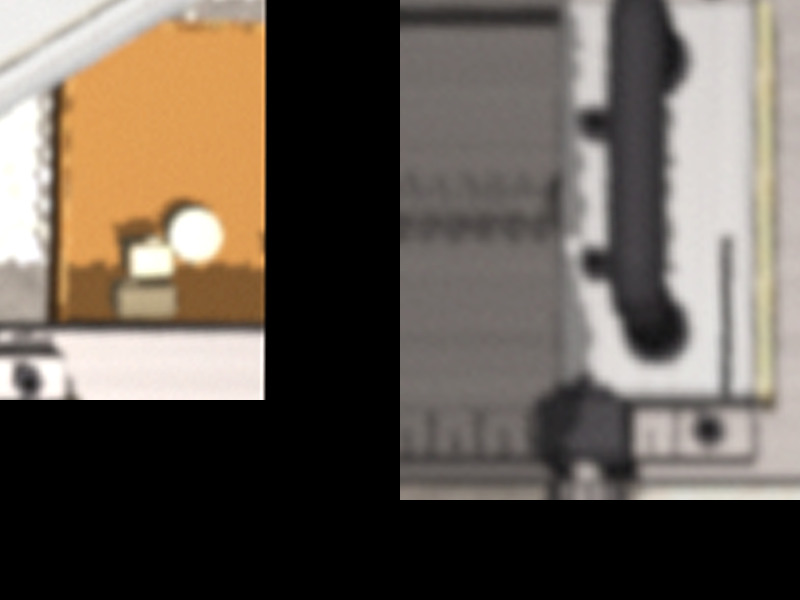

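Left half: three stubs lie in the tray at (150,260), (145,298) and (195,235); the rest of the tray is outside the frame. Right half (5 px/mm): the jaw line is at u=727 and the pointer nose at about u=585, so the travel is about 28 mm. I'll check the other half of the tray by code.

```bash
H="python3 -m handwheel"
$H '[[1,1,0,0,0,0,0],[1,1,0,0,0,0,0],[1,1,0,0,0,0,0],[1,0,0,0,0,0,0]]'
cat > asc.py <<'E'
from rect import *
def asc(name,x0,x1,y0,y1,z):
    a=cv2.GaussianBlur(rect(name,x0,x1,y0,y1,z,4),(5,5),0)[4::8,2::6]
    h=cv2.cvtColor(a,cv2.COLOR_BGR2HSV)
    for r,y in zip(h,np.arange(y1-1,y0,-2)):
        print('%4d '%y+''.join('#' if p[2]<25 else 'o' if p[1]>125 else 'S' if p[1]>35 else '.' for p in r))
E
python3 - <<'E'
from asc import *
snap('wrist','w8')
a=rect('w8',-45,48,44,76,.008,4)
h=cv2.cvtColor(a,cv2.COLOR_BGR2HSV)
for y in (70,64,61,58,55): 
    r=int((76-y)*4); print(y,[(int(x),int(p[1]),int(p[2])) for x,p in zip(range(-44,47,4),h[r,4::16])])
asc('w8',-45,48,40,90,.008)
E
```

```text
clock: 17.75
tool_pos: [0.4952, -0.0396, 0.4236]
orientation: [180.0, 0.0, -15.6]
force: [-0.8, -0.8, 0.8]
opening: 0.0876
gripper_force: 0.0
70 [(-44, 6, 181), (-40, 13, 162), (-36, 168, 82), (-32, 159, 149), (-28, 160, 150), (-24, 158, 150), (-20, 155, 120), (-16, 81, 85), (-12, 63, 122), (-8, 53, 144), (-4, 11, 182), (0, 7, 181), (4, 32, 167), (8, 161, 150), (12, 157, 148), (16, 157, 120), (20, 78, 115), (24, 65, 168), (28, 70, 175), (32, 142, 140), (36, 159, 151), (40, 160, 131), (44, 160, 35)]
64 [(-44, 15, 136), (-40, 38, 136), (-36, 164, 81), (-32, 162, 110), (-28, 158, 132), (-24, 158, 105), (-20, 117, 133), (-16, 23, 180), (-12, 17, 181), (-8, 87, 156), (-4, 120, 123), (0, 108, 120), (4, 166, 114), (8, 161, 127), (12, 163, 108), (16, 160, 129), (20, 84, 119), (24, 48, 177), (28, 68, 166), (32, 80, 125), (36, 76, 164), (40, 162, 121), (44, 160, 35)]
61 [(-44, 34, 113), (-40, 52, 117), (-36, 162, 74), (-32, 161, 84), (-28, 162, 85), (-24, 165, 85), (-20, 110, 90), (-16, 57, 129), (-12, 65, 122), (-8, 113, 90), (-4, 164, 84), (0, 162, 85), (4, 164, 84), (8, 166, 83), (12, 162, 
[... 1831 characters left out ...]
oooSSSSSSSSSSSoooooo
  59 ...SSoooooooooooSSSSSSSSSSoooooooooooooooooooooSSSSSSSSSSooooo
  57 ...SSooooooooooSSSSSSSSSSSooooooooooooooooooooooSSSSSSSSSSoooo
  55 ...SSooooooooooSSSSSSSSSSSoooooooooooooooooooooooSSSSSSSSSoooo
  53 ...SSooooooooooSSSSSSSSSSSoooooooooooooooooooooooSSSSSSSSSoooo
  51 ...SSoooooooooooSSSSSSSSSSooooooooooooooooooooooooSSSSSSSooooo
  49 ....SSSSSSSSSSSSSSSSSSSSSSSSSSSSSSSSSSSSSSSSSSSSSSSSSSSSSSSSSS
  47 ..............................................................
  45 ..............................................................
  43 ..............................................................
  41 ..............................................................
```

All five stubs are in the tray, with five separate cream patches seen from the left. Next I turn the wrist 90° for the bow handle, and check the stack's real edge from w1 to see whether the gripper body clears it.

```bash
H="python3 -m handwheel"
for k in 1 2; do :; done
$H '[[1,0,0,0,0,0,1],[1,0,0,0,0,0,1],[1,0,0,0,0,0,1],[1,0,0,0,0,0,1],[1,0,0,0,0,0,1]]' >/dev/null
$H '[[1,0,0,0,0,0,1],[1,0,0,0,0,0,1],[1,0,0,0,0,0,1],[1,0,0,0,0,0,1],[1,0,0,0,0,0,1]]' >/dev/null
$H '[[1,0,0,0,0,0,1],[1,0,0,0,0,0,1],[1,0,0,0,0,0,1],[1,0,0,0,0,0,1],[1,0,0,0,0,0,1]]'
python3 - <<'E'
from h import *
print(get_obs()['joint_pos'].round(1))
ex=np.array([.964,-.2656]);ey=np.array([.2656,.964]);O=np.array([.5483,-.2047])
s=json.load(open('pics/w1.json'))
for u,v in [(322,0),(395,130),(505,340)]:
    p=pix2world(s,u/1.25,v/1.25,.145,s['tcp'])[:2];print(p.round(3),'nest',((p-O)@ex).round(3),((p-O)@ey).round(3))
E
```

```text
clock: 19.68
tool_pos: [0.4931, -0.0389, 0.4243]
orientation: [-180.0, 0.0, -105.7]
force: [-0.1, 0.2, -0.1]
opening: 0.0879
gripper_force: 0.0
[ 18.3   2.6 -19.7  -0.  -67.7 -34. ]
[ 0.593 -0.046] nest 0.001 0.164
[ 0.515 -0.071] nest -0.068 0.12
[ 0.354 -0.116] nest -0.211 0.034
```

```bash
H="python3 -m handwheel"
$H '[[1,0.99,-0.27,0,0,0,-0.05],[1,0.99,-0.27,0,0,0,0],[1,0.99,-0.27,1,0,0,0],[1,0.99,-0.27,1,0,0,0],[1,0.99,-0.27,1,0,0,0]]'
$H '[[1,0.98,-0.25,1,0,0,0],[1,0,0,1,0,0,0],[1,0,0,0,0,0,0]]'
python3 - <<'E'
from rect import *
s,o=snap('wrist','w9')
for y,z in ((-32,.057),(-34,.057),(-35,.058),(-36,.058),(-37,.058),(-39,.058),(-43,.064),(-46,.064),(-50,.064)):
    g=cv2.cvtColor(cv2.GaussianBlur(rect('w9',-100,-30,y-.5,y+.5,z,4),(3,3),0),cv2.COLOR_BGR2GRAY).mean(0)
    print(y,' '.join('%d'%v for v in g.reshape(-1,4).mean(1)))
# bar: profile along x at y=0 z=.0925
for y in (-12,0,12):
    g=cv2.cvtColor(rect('w9',-90,-30,y-.5,y+.5,.087,4),cv2.COLOR_BGR2GRAY).mean(0)
    print('bar',y,' '.join('%d'%v for v in g.reshape(-1,4).mean(1)))
E
```

```text
clock: 20.3
tool_pos: [0.4932, -0.1678, 0.3488]
orientation: [-180.0, 0.0, -105.2]
force: [0.6, -0.1, -0.3]
opening: 0.0874
gripper_force: 0.0
clock: 20.68
tool_pos: [0.4923, -0.1925, 0.2977]
orientation: [179.8, -0.0, -105.2]
force: [-0.0, -0.3, 0.2]
opening: 0.0878
gripper_force: 0.0
-32 158 159 159 158 158 158 158 158 158 159 158 158 159 158 158 158 158 158 158 158 148 139 163 186 192 193 191 188 188 189 190 191 192 192 192 188 169 135 104 86 77 76 87 104 133 170 189 192 193 192 192 192 192 169 103 100 170 191 189 171 144 157 180 167 152 155 157 157 157 157
-34 156 156 157 156 156 156 156 156 155 156 156 155 156 156 156 155 155 156 156 156 144 133 161 185 176 155 143 138 160 185 191 192 192 191 192 192 192 190 189 187 184 185 187 189 190 192 191 192 192 192 192 192 192 169 101 102 171 192 189 172 144 157 180 168 153 157 158 157 157 158
-35 159 158 158 158 157 157 158 157 157 158 158 157 157 157 158 158 157 157 158 158 148 132 156 182 164 117 94 93 134 180 191 192 192 192 192 192 192 191 190 190 191 193 191 190 191 192 192 191 192 193 192 193 192 165 97 106 174 192 189 169 142 159 
[... 1561 characters left out ...]
133 119 128 150 171 177 178 177 170 144 143 156 158 157 157 158 157 157 157 158 157
bar -12 89 93 88 84 86 92 93 88 86 89 92 83 68 68 72 99 110 111 110 109 109 109 111 111 107 82 47 44 49 51 55 57 55 51 47 44 69 103 111 110 112 111 112 114 113 111 106 96 87 105 105 93 91 92 90 91 91 92 92 91
bar 0 91 92 92 91 91 91 90 90 91 91 91 91 91 88 85 97 109 107 91 64 44 43 59 88 105 85 39 27 30 35 38 38 35 31 28 31 64 101 110 111 110 108 110 112 111 109 105 95 93 108 112 99 90 90 89 89 90 89 90 90
bar 12 91 91 91 91 91 91 90 90 90 91 91 91 91 86 85 97 107 108 107 105 106 108 108 107 104 76 36 28 31 31 33 33 31 30 28 26 41 81 105 108 108 107 107 109 108 107 103 92 84 103 104 91 87 87 86 85 86 87 86 86
```

Line at -45.0 and nose at -73.1 in my frame, so the travel is 28.1 mm. The bar is at -59.0 (expected -60 against -46 for the line, which agrees). Now I go down and grip.

```bash
H="python3 -m handwheel"
$H '[[1,0,0.07,0.8,0,0,0],[1,0,0,0.7,0,0,0],[0,0,0,0.4,0,0,0],[-1,0,0,0,0,0,0],[-1,0,0,0,0,0,0]]'
$H '[[-1,0,0,0,0,0,0],[-1,0,0,0,0,0,0],[-1,0,0,0,0,0,0],[-1,0,0,0,0,0,0],[-1,0,0,0,0,0,0]]'
$H '[[-1,0,0,0,0,0,0],[-1,0,0,0,0,0,0],[-1,0,0,0,0,0,0]]'
```

```text
clock: 21.35
tool_pos: [0.4924, -0.1917, 0.2524]
orientation: [-179.9, 0.0, -105.1]
force: [-0.2, 0.2, -0.0]
opening: 0.0632
gripper_force: 0.0
clock: 21.98
tool_pos: [0.4918, -0.1917, 0.2513]
orientation: [180.0, -0.0, -105.2]
force: [-7.6, 3.6, 5.3]
opening: 0.0132
gripper_force: 5.8
clock: 22.35
tool_pos: [0.4908, -0.1916, 0.2511]
orientation: [179.8, -0.0, -105.2]
force: [-3.8, 3.4, 4.4]
opening: 0.0098
gripper_force: 30.0
```

```bash
H="python3 -m handwheel"
$H '[[-1,0,0.25,0,0,0,0],[-1,0,0.25,0,0,0,0],[-1,0,0.25,0,0,0,0],[-1,0,0.25,0,0,0,0],[-1,0,0.1,0,0,0,0]]'
$H '[[-1,0,0,0,0,0,0],[-1,0,0,0,0,0,0]]'
cat > chk.py <<'E'
from rect import *
import sys
n=sys.argv[1];s,o=snap('wrist',n);p=np.array(o['tool_pos'])
print('scalar',p[0]*.964-p[1]*.2656,'target .4959',o['gripper_force'],o['force'].round(1))
for y,z in ((-20,.057),(-30,.057),(-33,.057),(-36,.058),(-37,.058)):
    g=cv2.cvtColor(cv2.GaussianBlur(rect(n,-95,-40,y-.5,y+.5,z,4),(3,3),0),cv2.COLOR_BGR2GRAY).mean(0)
    print(y,' '.join('%d'%v for v in g.reshape(-1,4).mean(1)))
E
python3 chk.py w10
```

```text
clock: 22.98
tool_pos: [0.4668, -0.1849, 0.2513]
orientation: [-179.7, 0.0, -105.1]
force: [9.7, -8.1, -13.4]
opening: 0.0098
gripper_force: 30.0
clock: 23.22
tool_pos: [0.4668, -0.1849, 0.2512]
orientation: [-179.8, 0.0, -105.1]
force: [7.3, -6.1, -12.1]
opening: 0.0103
gripper_force: 30.0
scalar 0.49911050292042497 target .4959 30.00109702348709 [  7.3  -6.1 -12.1]
-20 199 201 202 203 195 147 75 33 36 40 41 43 42 42 41 39 35 35 78 118 123 124 125 125 118 72 37 91 121 121 115 97 98 121 118 103 99 100 99 101 121 156 166 166 166 166 166 165 166 165 166 165 166 166 166
-30 200 202 204 205 205 197 155 94 67 57 43 33 32 36 46 60 70 98 166 203 205 204 206 206 199 135 80 169 204 202 189 151 159 196 187 160 160 163 163 163 162 162 163 162 162 162 162 163 163 163 163 163 161 162 162
-33 201 203 204 205 205 206 207 206 200 189 176 154 145 161 179 187 200 206 206 206 203 200 197 200 204 145 73 153 201 203 191 153 161 196 187 165 168 170 170 170 170 170 170 170 170 170 170 170 171 171 170 170 170 170 170
-36 202 203 205 206 206 207 207 206 205 202 201 204 207 206 202 200 194 181 180 155 95 67 68 122 171 116 73 161 202 204 189 154 166 197 184 166 170 171 170 171 170 171 171 171 171 171 170 171 170 170 171 170 171 171 170
-37 200 202 204 204 204 205 205 205 203 200 200 204 205 204 201 192 146 102 99 97 75 65 65 81 98 77 76 154 201 201 187 151 162 195 186 169 173 173 173 173 174 173 173 173 173 173 173 173 174 173 172 173 173 173 172
```

```bash
H="python3 -m handwheel"
$H '[[-1,0,0.18,0,0,0,0],[-1,0,0,0,0,0,0],[-1,0,0,0,0,0,0]]'
python3 chk.py w11
```

```text
clock: 23.65
tool_pos: [0.4626, -0.1838, 0.2513]
orientation: [-179.8, 0.0, -105.1]
force: [9.5, -7.3, -11.8]
opening: 0.0097
gripper_force: 30.0
scalar 0.4947663091071486 target .4959 30.001007616519928 [  9.5  -7.3 -11.8]
-20 193 142 64 32 37 40 42 44 44 43 42 40 38 46 93 123 125 125 125 126 110 55 47 106 123 120 110 93 106 125 115 102 101 101 101 103 128 161 169 168 168 168 168 167 167 167 167 167 166 167 167 167 167 167 167
-30 206 181 116 78 66 55 41 32 34 38 50 63 81 130 187 207 206 206 208 207 188 103 96 188 206 201 184 146 174 200 181 160 163 164 165 165 164 165 164 164 164 164 164 164 164 164 164 164 164 164 165 164 164 164 165
-33 207 207 208 207 198 185 171 151 150 168 184 193 205 208 208 207 206 207 208 208 197 115 82 173 204 203 184 148 176 200 182 165 171 172 173 173 172 173 173 173 173 173 172 172 172 173 172 172 171 172 172 172 172 173 172
-36 208 208 208 208 206 203 203 207 209 207 203 205 207 208 209 208 199 186 183 148 86 66 69 118 170 176 160 143 179 199 178 168 172 172 173 173 173 173 172 173 172 173 174 172 172 172 172 172 172 173 172 173 172 173 173
-37 206 206 206 206 204 202 201 205 207 205 201 202 205 206 207 202 158 111 105 92 70 63 64 75 95 97 95 114 175 200 181 172 176 175 176 175 175 175 175 175 175 175 175 174 175 175 174 175 174 174 174 174 175 174 174
```

Line at -72.7 and nose at -73.1, so they meet. I'll hold there and hand in.

```bash
python3 -m handwheel '[[-1,0,0.01,0,0,0,0],[-1,0,0,0,0,0,0],[-1,0,0,0,0,0,0],[-1,0,0,0,0,0,0],[-1,0,0,0,0,0,0]]'
python3 chk.py w12 | sed -n '1p;4p;5p'
python3 -m handwheel '[[-1,0,0,0,0,0,0],[-1,0,0,0,0,0,0]]'
python3 -c "from plant import *; print(close_job())"
```

```text
clock: 24.32
tool_pos: [0.4625, -0.1837, 0.2513]
orientation: [-179.7, 0.0, -105.1]
force: [9.0, -7.1, -14.4]
opening: 0.0099
gripper_force: 30.0
scalar 0.49466708170647217 target .4959 30.001097917556763 [  9.   -7.1 -14.4]
-33 207 208 208 207 196 184 171 150 148 168 183 193 206 207 208 208 207 207 208 209 196 111 86 178 205 202 182 147 178 200 180 165 172 172 172 173 172 172 172 173 173 172 173 172 171 172 171 171 172 172 172 172 171 172 172
-36 208 207 208 208 206 202 203 207 208 206 203 204 207 208 208 208 199 186 183 145 83 65 74 133 175 177 158 146 182 199 178 169 172 173 173 174 173 173 173 173 174 173 172 172 172 171 172 172 172 172 172 172 172 173 172
clock: 24.62
tool_pos: [0.4626, -0.1837, 0.2513]
orientation: [-179.7, 0.0, -105.1]
force: [9.1, -8.4, -14.0]
opening: 0.0098
gripper_force: 30.0
the job is handed in; nothing more can be done
None
```

The job is handed in, with no verdict returned: all five stubs are in the card tray, the scraper is released on the bench well clear of it, and the arm is holding the jaw by its bow handle with the line about 0.4 mm from the pointer tip.

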